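# Index the specimen turntable to the square chamber

### The arm

A 7-joint arm with a two-finger parallel gripper is mounted at the origin on the work surface. World frame = base frame: x ahead of the robot, y to its left, z up, the work surface at z = 0. Lengths are in m, angles in degrees, forces in N, time in s.
With the tool pointing down it reaches from about 0.35 to 0.775 m from the base axis. Payload 3.1 kg.
Tool frame: the origin (TCP) lies on the mounting face of the last link; the fingertips stand 173 mm ahead of it and the grasp point (between the pads) lies 155 mm ahead of it; z points along the fingers, y is the line along which they close (so a half turn about z gives the same grasp; the last joint's range is limited). The gripper opens to 85 mm and grips with 20 to 120 N. Pads are 22 mm wide; open, the fingers measure 114 mm over their backs; the gripper's body (76 mm by 85 mm) begins 54 mm behind the grasp point. The pads swing forward as they close: fully open they stand 13 mm farther back than shut.
Start: joints at [69.803, 17.813, 0.802, 86.603, -0.252, 75.585, -1.558], TCP at [0.168, -0.524, 0.405] pointing down, gripper open.
Joint ranges: [-154.91, 154.91], [-16.99, 109.72], [-72.82, 74.43], [7.12, 147.25], [-82.49, 262.49], [11.32, 116.49], [-174.64, 174.64]. Speed limits (degrees/s): [159.86, 159.86, 180, 180, 180, 180, 180].

### API

Orientations are given as [roll, pitch, yaw] about the fixed x, y, z axes, in that order (R = Rz(yaw) Ry(pitch) Rx(roll)).
In Python, from plant import robot gives the robot as it stands. The module is installed in compiled form; this text tells all that it offers.
- The arm moves only by the tool arm_command, never from a script. Its argument "increments" is a list of rows, each an object of numbers: "tx", "ty", "tz": the shift along the tool's x, y, z normalised to -1 to 1, where 1 is 0.04 m; "turn": the turn about the tool's z normalised to -1 to 1, where 1 is 0.08 rad. A call has 1 to 20 rows; each row shifts and turns the commanded pose from where the row before left it, along the tool's axes as they then stand; what a row does not reach is not made up. A row lasts 1/12 s, in which the tool goes at most 41.7 mm and 7.16 degrees, less where a joint would pass 70% of its speed; a pose out of reach is approached as far as the arm can. A call with a number of a shift or a turn outside -1 to 1 is refused whole. A call with a gripper value outside its range is refused whole. "claw" is the opening, from 0 (shut) to 1 (fully open), set as the call begins (left out, the last holds). The fingers move at their own pace and stop on an object; "force" is the grip in N (left out, the last holds). Time passes only in rows, so rows that do not move let the fingers close. It gives the time, the measured TCP pose, the force, the opening and the grip force at its end, in the units of the state.
- robot.get_state(): the state, without advancing time (a new reading comes with each control period).
- robot.capture(name): name is "side" or "top" or "wrist"; returns a dict with "img" (480x640x3 uint8, red, green, blue), "range_z" (480x640 float32, m along the optical axis (not along the pixel's ray), 0 where there is no reading), "K" (3x3 intrinsics, pixels), "R" (3x3) and "t" (3): a world point X has camera coordinates R X + t. Camera axes: x right, y down, z forward; pixel columns grow to the right and rows downward; lengths in m; the calibration is good to about 2 mm. A picture is of the moment at which its call begins.
- robot.close_job(): hands the job in; it is judged then, once.
The state is a dict: "time_s": time; "q": joint angles; "joint_vel": joint speeds; "joint_torque": joint torques, N m; "position": TCP position; "ee_rot": TCP orientation; "contact_force": force on the tool from outside, world axes, zero at the start; "moment": the same for the moment, N m; "width": opening from 0.0 (shut) to 1.0 (fully open); "grip_force": force on a finger pad.
Only numpy, scipy, OpenCV 4.12 (cv2) and the standard library are available. Lean on these libraries where they do the work, as an engineer would, in place of code of your own. Each camera call takes 0.05 s, during which the arm holds its last target. There are 200 camera calls.

### The job

The square specimen chamber sits one index hole away from the lens, on one side or the other. With your fingertips on its cap, press the turntable's indexing plunger down and, keeping it pressed, turn the table to the next hole so that the square chamber comes under the lens; then let the plunger spring back up into that hole and move clear. Turn the right way and by one hole only; do not grip, lift or touch the chamber or the round dishes, never pull the plunger up, and leave the jar and the tube block beside the stand where they are.

Things in the scene. Friction and masses are not known exactly. Their poses are not given: they have to be found in the camera images.
- stand: fixed stand: grey foot (256 mm across), steel index plate (250 mm across, 30 to 40 mm above the bench) with six open notches in its edge, the index holes, 60 deg apart; to one side a post (200 mm from the axis) with an overhanging arm (top at 225 mm) and a dark lens (78 mm from the axis, lower end at 118 mm). Origin on the turntable's axis at bench level; z up; x from the axis towards the lens
- lens_mark (a point): point straight under the lens at the height of the turntable's top, 78 mm from the axis; fixed to the stand
- turntable (a joint): angle (rad) of the black disc (224 mm across, top 54 mm above the bench) about the stand's axis: 0 at the start, growing counterclockwise from above; next holes at +1.047 and -1.047. Five round seats 60 deg apart, 78 mm from the axis; in the sixth place, at the start opposite the lens, a lug with the plunger. Locked (0.025 rad of play) while the plunger is up; else turns easily (0.05 N m)
- plunger (a joint): how far the plunger is pressed down, m: 0 up in a hole, 0.011 against its stop. It rides on the turntable, 133 mm from the axis. Pressed more than 0.007, its foot is below the index plate and the table is free. Spring: about 2.5 N at 0, 6 N at 0.011. Released between holes it stays at about 0.007 and springs up when the table comes within 0.02 rad of a hole
- plunger_top (a point): centre of the plunger cap's pressing face, 75 mm above the bench when up: the floor of a shallow thumb dish in a round plain steel cap 40 mm across, with a rim 3 mm wide and 3 mm high (34 mm across inside). It goes straight down when pressed and moves round with the turntable
- chamber_center (a point): centre of the square specimen chamber: aluminium block 40 x 40 x 14 mm with a round glass window and four screws, loose, in the seat 60 deg to one side of the lens
- dish_a_center (a point): centre of a round lidded dish, 54 mm across, 16 mm high, loose, in the seat now under the lens
- dish_b_center (a point): centre of the other round lidded dish, of the same size, loose, in the seat 60 deg to the other side of the lens
- jar: small amber jar with a white cap beside the stand, 48 mm across, 55 mm high; origin at its underside
- tube_block: aluminium tube block, 50 x 50 x 30 mm, beside the stand; origin at its underside
Not all that is in view belongs to the job. What is shaped like the part that bears chamber_center but brown or pink is not meant.

How it is judged:
By the outcome, as a careful person would: the job done as asked, in the order asked, and still so for the second after the job is handed in, with the robot touching nothing.
It also fails if it takes over 35 s, if anything falls off the work surface, if the arm or the gripper's body presses on something with over 40 N, if the wrist force passes 120 N, or if a joint passes its speed limit or range.

## Working session

There is one attempt and no reset: what is moved stays moved. The work goes in short steps, Python scripts to look and compute and a tool call to move; the robot and the scene stay as the last step left them, time stands still between calls to the robot, and variables do not carry over. Pictures are saved under pics/ and viewed, at most 10 in all, crops included, and the job is handed in when it is done.

Besides the shell and the picture viewer there is one more tool, called after "Call:" as name(argument=value, ...) on one line, values as JSON. arm_command: Moves the arm, as the interface text tells. Scaled input: -1 to 1 covers 0.04 m each way for a shift and 0.08 rad each way for a turn. Its arguments: {"type":"object","properties":{"increments":{"type":"array","items":{"type":"object","properties":{"tx":{"type":"number","minimum":-1,"maximum":1},"ty":{"type":"number","minimum":-1,"maximum":1},"tz":{"type":"number","minimum":-1,"maximum":1},"turn":{"type":"number","minimum":-1,"maximum":1}}}},"claw":{"type":"number"},"force":{"type":"number"}},"required":["increments"]}

```bash
mkdir -p pics; cat > h.py <<'E'
import numpy as np, cv2
from plant import robot
def cap(n,save=None):
    c=robot.capture(n)
    if save: cv2.imwrite('pics/'+save,c['img'][:,:,::-1])
    return c
def ray(c,u,v,z):
    d=c['R'].T@np.linalg.inv(c['K'])@[u,v,1]; o=-c['R'].T@c['t']
    return o+d*(z-o[2])/d[2]
def pts(c):
    v,u=np.mgrid[:480,:640]; z=c['range_z']
    P=np.stack([u,v,np.ones_like(u)],-1)@np.linalg.inv(c['K']).T*z[...,None]
    return (P-c['t'])@c['R']
E
python3 - <<'E'
from h import *
a=cap('top','top1.png'); b=cap('side','side1.png'); np.set_printoptions(precision=3,suppress=True)
for c in(a,b): print(-c['R'].T@c['t'], c['R'][2],c['K'][0,0])
s=robot.get_state(); print(s['time_s'],s['position'],s['ee_rot'],s['contact_force'])
E
```

```text
[0.514 0.03  1.04 ] [ 0.118 -0.009 -0.993] 529.555338710719
[0.27  0.516 0.762] [ 0.378 -0.538 -0.753] 459.57873257589176
0.1 [ 0.168 -0.523  0.404] [-179.876    0.004   17.813] [-0.152 -0.918  0.482]
```

View pics/top1.png

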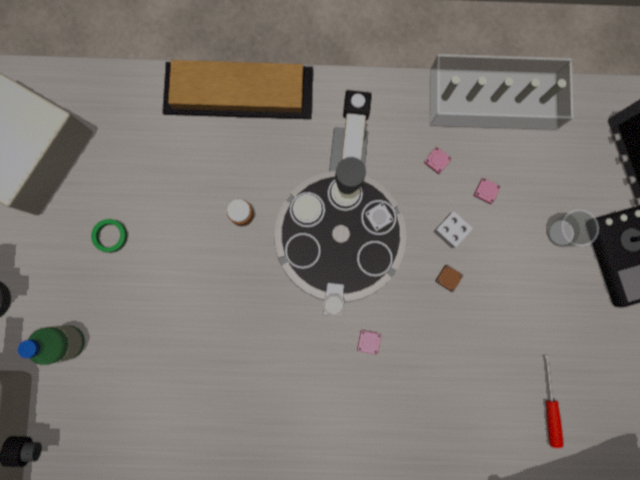

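View pics/side1.png

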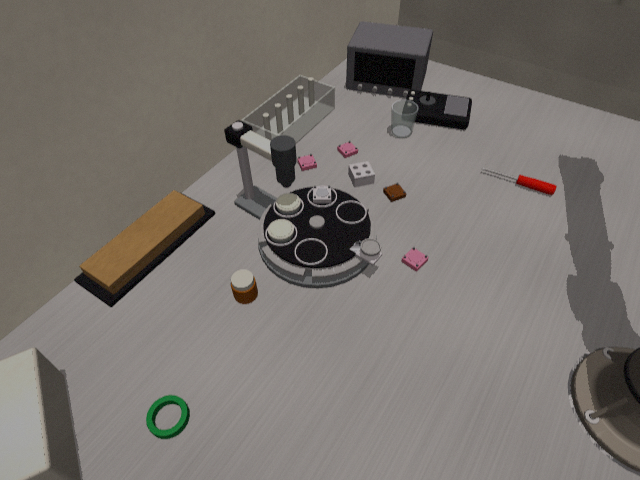

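The top view shows the hub at about (341,234), the lens at (350,175), the square chamber at (379,216), which is clockwise of the lens, and the plunger cap at (334,304). The table therefore turns counterclockwise (+60°). The side view agrees: chamber (322,192), cap (370,246). Next I'll measure these points.

```bash
cat > m.py <<'E'
from h import *
np.set_printoptions(precision=4,suppress=True)
def lsq2(c1,p1,c2,p2):
    A=[];B=[]
    for c,p in((c1,p1),(c2,p2)):
        d=c['R'].T@np.linalg.inv(c['K'])@[*p,1]; d/=np.linalg.norm(d); o=-c['R'].T@c['t']; M=np.eye(3)-np.outer(d,d); A.append(M);B.append(M@o)
    return np.linalg.lstsq(np.vstack(A),np.hstack(B),rcond=None)[0]
def disc(c,u,v,r):
    # black disc ellipse
    g=(c['img'].max(2)<45).astype(np.uint8); m=np.zeros_like(g); cv2.circle(m,(u,v),r,1,-1); g&=m
    k=np.argwhere(g)[:,::-1].astype(np.int32); return cv2.fitEllipse(cv2.convexHull(k))
E
python3 - <<'E'
from m import *
a=cap('top');b=cap('side')
for c,cp,hub,ch in((a,(334,304),(341,234),(379,216)),(b,(370,246),(317,222),(322,192))):
    P=pts(c)
    for n,p,z in(('cap',cp,.075),('hub',hub,.06),('ch',ch,.07)): print(n,ray(c,*p,z),P[p[1],p[0]])
    # cap blob: points with height .070-.082 near cap
    q=ray(c,*cp,.075); m=(np.hypot(P[...,0]-q[0],P[...,1]-q[1])<.035)&(P[...,2]>.068)&(P[...,2]<.085)
    print('capblob',m.sum(),P[m].mean(0),P[m].min(0),P[m].max(0),np.argwhere(m).mean(0)[::-1])
print(lsq2(a,(334,304),b,(370,246)),lsq2(a,(341,234),b,(317,222)))
for c,p,r in((a,(340,235),62),): 
    e=disc(c,*p,r); print(e,ray(c,*e[0],.054))
crop=lambda c,x,y,w,h:cv2.resize(c['img'][y:y+h,x:x+w,::-1],(400,400),interpolation=cv2.INTER_CUBIC)
cv2.imwrite('pics/c1.png',np.hstack([crop(a,265,160,160,160),crop(b,250,130,160,160)]))
E
```

```text
cap [ 0.5108 -0.0025  0.075 ] [ 0.5108 -0.0025  0.0731]
hub [ 0.6407 -0.0127  0.06  ] [ 0.641  -0.0128  0.0578]
ch [ 0.6752 -0.082   0.07  ] [ 0.6752 -0.0819  0.07  ]
capblob 381 [ 0.5101 -0.0015  0.0764] [ 0.4911 -0.0206  0.0695] [0.5289 0.0176 0.0831] [333.5039 304.3727]
cap [ 0.5094 -0.0005  0.075 ] [ 0.5103 -0.0025  0.0724]
hub [ 0.638 -0.008  0.06 ] [ 0.6387 -0.009   0.0586]
ch [ 0.6727 -0.0792  0.07  ] [ 0.6733 -0.0801  0.069 ]
capblob 300 [0.5083 0.0005 0.0757] [ 0.489  -0.0188  0.0692] [0.528  0.0198 0.0812] [370.26   246.3933]
[ 0.5106 -0.0027  0.072 ] [ 0.6416 -0.013   0.0533]
((352.05902099609375, 213.03216552734375), (61.49574661254883, 98.63915252685547), 117.96659088134766) [ 0.682  -0.0328  0.054 ]
```

View pics/c1.png

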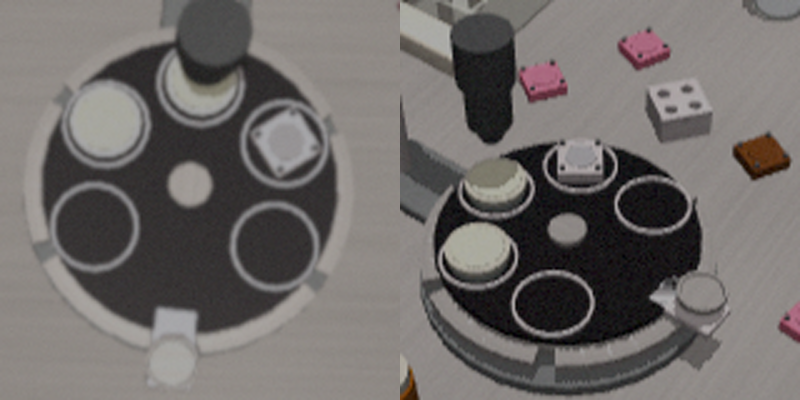

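The crop shows the cap as a round disc outboard of its lug, with the chamber clockwise of the lens. From the hub and cap:
- **Axis:** about (0.640, -0.010).
- **Cap:** about (0.510, -0.001, 0.073), so a radius of 0.130 against the 0.133 given.

Now I'll shut the claw, square the tool to the world axes and approach.

Call:
arm_command(increments=[{"turn":0.777},{"turn":0.777},{"turn":0.777},{"turn":0.777},{"turn":0.777},{}], claw=0, force=30)

```text
invalid input
```

Call:
arm_command(increments=[{"tx":0.2,"ty":-0.3},{"tx":0.42,"ty":-0.65},{"tx":0.42,"ty":-0.65},{"tx":0.42,"ty":-0.65},{"tx":0.42,"ty":-0.65},{"tx":0.42,"ty":-0.65},{"tx":0.42,"ty":-0.65},{"tx":0.42,"ty":-0.65},{"tx":0.42,"ty":-0.65},{"tx":0.42,"ty":-0.65},{"tx":0.42,"ty":-0.65},{"tx":0.42,"ty":-0.65},{"tx":0.42,"ty":-0.65},{"tx":0.42,"ty":-0.65},{"tx":0.42,"ty":-0.65},{"tx":0.42,"ty":-0.65},{"tx":0.42,"ty":-0.65},{"tx":0.42,"ty":-0.65},{"tx":0.42,"ty":-0.65},{"tx":0.2,"ty":-0.3}])

```text
invalid input
```

Call:
arm_command(increments=[{"tx":0,"ty":0,"tz":0,"turn":0.777},{"tx":0,"ty":0,"tz":0,"turn":0.777},{"tx":0,"ty":0,"tz":0,"turn":0.777},{"tx":0,"ty":0,"tz":0,"turn":0.777},{"tx":0,"ty":0,"tz":0,"turn":0.777},{"tx":0,"ty":0,"tz":0,"turn":0}], claw=0, force=30)

```text
time_s: 0.7
position: [0.1683, -0.5235, 0.4044]
ee_rot: [-180.0, 0.0, -0.1]
contact_force: [0.2, 0.7, -0.1]
width: 0.144
grip_force: 0.0
```

Call:
arm_command(increments=[{"tx":0.2,"ty":-0.3,"tz":0,"turn":0},{"tx":0.42,"ty":-0.65,"tz":0,"turn":0},{"tx":0.42,"ty":-0.65,"tz":0,"turn":0},{"tx":0.42,"ty":-0.65,"tz":0,"turn":0},{"tx":0.42,"ty":-0.65,"tz":0,"turn":0},{"tx":0.42,"ty":-0.65,"tz":0,"turn":0},{"tx":0.42,"ty":-0.65,"tz":0,"turn":0},{"tx":0.42,"ty":-0.65,"tz":0,"turn":0},{"tx":0.42,"ty":-0.65,"tz":0,"turn":0},{"tx":0.42,"ty":-0.65,"tz":0,"turn":0},{"tx":0.42,"ty":-0.65,"tz":0,"turn":0},{"tx":0.42,"ty":-0.65,"tz":0,"turn":0},{"tx":0.42,"ty":-0.65,"tz":0,"turn":0},{"tx":0.42,"ty":-0.65,"tz":0,"turn":0},{"tx":0.42,"ty":-0.65,"tz":0,"turn":0},{"tx":0.42,"ty":-0.65,"tz":0,"turn":0},{"tx":0.42,"ty":-0.65,"tz":0,"turn":0},{"tx":0.42,"ty":-0.65,"tz":0,"turn":0},{"tx":0.2,"ty":-0.3,"tz":0,"turn":0},{"tx":0,"ty":0,"tz":0,"turn":0}])

```text
time_s: 2.37
position: [0.4707, -0.0521, 0.4048]
ee_rot: [-179.8, -0.1, 0.6]
contact_force: [0.2, -0.1, -0.1]
width: -0.0
grip_force: 0.0
```

Call:
arm_command(increments=[{"tx":0.25,"ty":-0.3,"tz":0.5,"turn":0.05},{"tx":0.25,"ty":-0.32,"tz":0.5,"turn":0.05},{"tx":0.25,"ty":-0.32,"tz":0.5,"turn":0},{"tx":0.23,"ty":-0.32,"tz":0.5,"turn":0},{"tx":0,"ty":0,"tz":0,"turn":0},{"tx":0,"ty":0,"tz":0,"turn":0}])

```text
time_s: 2.87
position: [0.5083, -0.0072, 0.3237]
ee_rot: [180.0, 0.2, -0.3]
contact_force: [0.4, -1.0, -0.3]
width: -0.002
grip_force: 0.0
```

```bash
python3 - <<'E'
from m import *
c=cap('wrist','w1.png'); s=robot.get_state(); print(s['position'],s['ee_rot'],-c['R'].T@c['t'],c['R'][2])
P=pts(c); m=(P[...,2]>.066)&(P[...,2]<.085)&(np.hypot(P[...,0]-.51,P[...,1])<.04)
print(m.sum(),P[m].mean(0),P[m].min(0),P[m].max(0))
E
```

```text
[ 0.5087 -0.0081  0.3249] [179.9341   0.0584  -0.4365] [ 0.5754 -0.0081  0.2927] [-0.2702  0.0016 -0.9628]
2889 [ 0.5094 -0.0022  0.0757] [ 0.489  -0.0221  0.0694] [0.5291 0.0174 0.08  ]
```

View pics/w1.png

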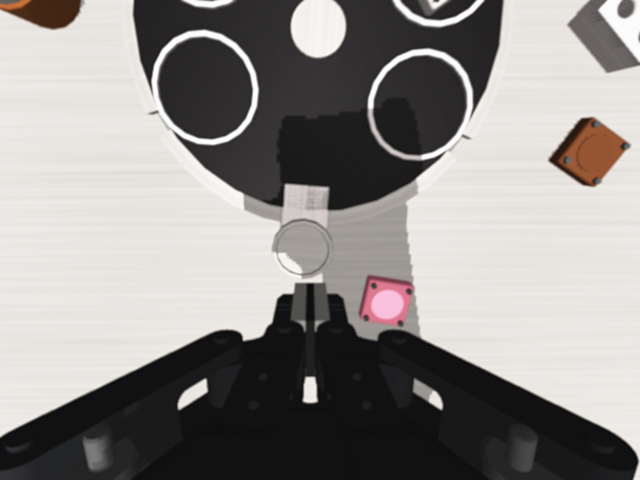

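The wrist view shows the cap at (302,249) with its rim, and the shut fingertips at (310,285), narrow enough to fit inside the dish. The cap is at about (0.5093, -0.002), which agrees with the other two views. I'll line up and descend to just above it.

```bash
python3 - <<'E'
from m import *
c=cap('wrist');P=pts(c);print(ray(c,318,27,.058),P[27,318],ray(c,302,249,.077),P[249,302])
# hub blob centroid
m=(np.hypot(P[...,0]-.64,P[...,1]+.01)<.03)&(c['img'].min(2)>120)&(P[...,2]>.05); v,u=np.nonzero(m);print(m.sum(),ray(c,u.mean(),v.mean(),.058),P[m].mean(0))
E
```

```text
[ 0.6435 -0.0146  0.058 ] [ 0.6429 -0.0146  0.0601] [ 0.5102 -0.0037  0.077 ] [ 0.5095 -0.0036  0.0748]
2678 [ 0.6422 -0.0131  0.058 ] [ 0.6417 -0.0131  0.0597]
```

Call:
arm_command(increments=[{"tx":0,"ty":-0.08,"tz":0.4,"turn":0},{"tx":0,"ty":-0.07,"tz":0.4,"turn":0},{"tx":0,"ty":0,"tz":0.4,"turn":0},{"tx":0,"ty":0,"tz":0.3,"turn":0},{"tx":0,"ty":0,"tz":0.15,"turn":0},{"tx":0,"ty":0,"tz":0,"turn":0},{"tx":0,"ty":0,"tz":0,"turn":0},{"tx":0,"ty":0,"tz":0,"turn":0}])

```text
time_s: 3.63
position: [0.5099, -0.0018, 0.2601]
ee_rot: [180.0, -0.2, -0.5]
contact_force: [-0.4, -0.9, -0.4]
width: 0.0
grip_force: 0.0
```

Call:
arm_command(increments=[{"tx":0,"ty":0.015,"tz":0.1,"turn":0},{"tx":0,"ty":0,"tz":0.1,"turn":0},{"tx":0,"ty":0,"tz":0.08,"turn":0},{"tx":0,"ty":0,"tz":0.06,"turn":0},{"tx":0,"ty":0,"tz":0,"turn":0},{"tx":0,"ty":0,"tz":0,"turn":0}])

```text
time_s: 4.13
position: [0.5095, -0.002, 0.2453]
ee_rot: [180.0, -0.0, -0.5]
contact_force: [0.5, -0.3, 3.9]
width: 0.001
grip_force: 1.5
```

```bash
python3 - <<'E'
from m import *
c=cap('wrist');cv2.imwrite('pics/w2.png',c['img'][100:400,160:480,::-1]);s=robot.get_state();print(s['position'],s['contact_force'])
E
```

```text
[ 0.5095 -0.002   0.2454] [-0.182  -0.1352  1.4599]
```

View pics/w2.png

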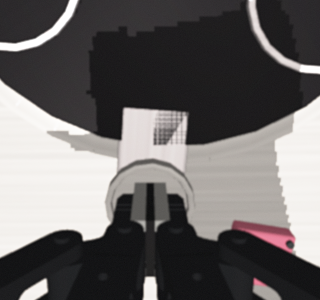

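The crop shows the fingertips inside the cap's rim at about (150,200), with light contact. Now I'll press.

Call:
arm_command(increments=[{"tx":0,"ty":0,"tz":0.06,"turn":0},{"tx":0,"ty":0,"tz":0.06,"turn":0},{"tx":0,"ty":0,"tz":0.06,"turn":0},{"tx":0,"ty":0,"tz":0.06,"turn":0},{"tx":0,"ty":0,"tz":0,"turn":0},{"tx":0,"ty":0,"tz":0,"turn":0}])

```text
time_s: 4.68
position: [0.5096, -0.0015, 0.2374]
ee_rot: [180.0, -0.1, -0.4]
contact_force: [-4.4, -0.1, 14.8]
width: -0.002
grip_force: 7.7
```

The plunger is on its stop: TCP z has dropped 11 mm to 0.237, at about 15 N. Now I'll sweep counterclockwise on the arc, turning the tool with it, 2° per row.

Call:
arm_command(increments=[{"tx":-0.006,"ty":0.116,"tz":0,"turn":-0.436},{"tx":-0.006,"ty":0.116,"tz":0,"turn":-0.436},{"tx":-0.006,"ty":0.116,"tz":0,"turn":-0.436},{"tx":-0.006,"ty":0.116,"tz":0,"turn":-0.436},{"tx":-0.006,"ty":0.116,"tz":0,"turn":-0.436},{"tx":-0.006,"ty":0.116,"tz":0,"turn":-0.436},{"tx":-0.006,"ty":0.116,"tz":0,"turn":-0.436},{"tx":-0.006,"ty":0.116,"tz":0,"turn":-0.436},{"tx":0,"ty":0,"tz":0,"turn":0}])

```text
time_s: 5.43
position: [0.5121, -0.04, 0.2373]
ee_rot: [179.9, -0.0, 15.5]
contact_force: [-2.9, -1.0, 15.7]
width: -0.0
grip_force: 7.7
```

```bash
python3 - <<'E'
from m import *
c=cap('wrist','w3.png');s=robot.get_state();print(s['position'],s['ee_rot'],s['contact_force'],s['moment'],s['q'])
t=cap('top');cv2.imwrite('pics/c3.png',np.hstack([cv2.resize(t['img'][160:320,265:425,::-1],(400,400)),cv2.resize(c['img'][100:400,160:460,::-1],(400,400))]))
d=np.array(s['position'])-[.642,-.012,0]; print(np.hypot(d[0],d[1]),np.degrees(np.arctan2(d[1],d[0]))%360)
E
```

```text
[ 0.512  -0.0396  0.2373] [179.9011  -0.0467  15.4937] [-3.9608 -0.1243 14.4754] [-0.2282  0.8719  0.0576] [ 23.2417  25.3378 -26.8121 104.3481  14.0004  53.5018 -84.2367]
0.13286196361010583 192.00674954392784
```

View pics/c3.png

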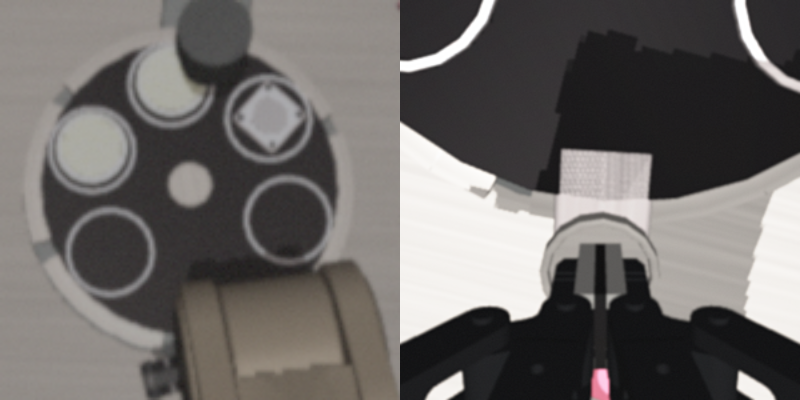

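The table has turned about 16° the right way: the chamber at (268,117) in the left crop is closing on the lens, and the tips are centred in the cap. I'll continue.

Call:
arm_command(increments=[{"tx":-0.006,"ty":0.116,"tz":0,"turn":-0.436},{"tx":-0.006,"ty":0.116,"tz":0,"turn":-0.436},{"tx":-0.006,"ty":0.116,"tz":0,"turn":-0.436},{"tx":-0.006,"ty":0.116,"tz":0,"turn":-0.436},{"tx":-0.006,"ty":0.116,"tz":0,"turn":-0.436},{"tx":-0.006,"ty":0.116,"tz":0,"turn":-0.436},{"tx":-0.006,"ty":0.116,"tz":0,"turn":-0.436},{"tx":-0.006,"ty":0.116,"tz":0,"turn":-0.436},{"tx":-0.006,"ty":0.116,"tz":0,"turn":-0.436},{"tx":-0.006,"ty":0.116,"tz":0,"turn":-0.436},{"tx":0,"ty":0,"tz":0,"turn":0}])

```text
time_s: 6.45
position: [0.5298, -0.0835, 0.2374]
ee_rot: [179.8, -0.1, 35.5]
contact_force: [-2.5, -1.4, 13.9]
width: -0.002
grip_force: 6.7
```

Call:
arm_command(increments=[{"tx":-0.006,"ty":0.116,"tz":0,"turn":-0.436},{"tx":-0.006,"ty":0.116,"tz":0,"turn":-0.436},{"tx":-0.006,"ty":0.116,"tz":0,"turn":-0.436},{"tx":-0.006,"ty":0.116,"tz":0,"turn":-0.436},{"tx":-0.006,"ty":0.116,"tz":0,"turn":-0.436},{"tx":-0.006,"ty":0.116,"tz":0,"turn":-0.436},{"tx":-0.006,"ty":0.116,"tz":0,"turn":-0.436},{"tx":-0.006,"ty":0.116,"tz":0,"turn":-0.436},{"tx":-0.006,"ty":0.116,"tz":0,"turn":-0.436},{"tx":-0.006,"ty":0.116,"tz":0,"turn":-0.436},{"tx":-0.006,"ty":0.116,"tz":0,"turn":-0.436},{"tx":0,"ty":0,"tz":0,"turn":0},{"tx":0,"ty":0,"tz":0,"turn":0}])

```text
time_s: 7.53
position: [0.5644, -0.1201, 0.2375]
ee_rot: [179.7, -0.1, 57.5]
contact_force: [0.3, -2.1, 10.4]
width: 0.008
grip_force: 5.5
```

```bash
python3 - <<'E'
from m import *
c=cap('wrist','w4.png');s=robot.get_state();print(s['position'],s['ee_rot'],s['contact_force'],s['moment'])
t=cap('top');b=cap('side');f=lambda i:cv2.resize(i[:,:,::-1],(400,400));cv2.imwrite('pics/c4.png',np.hstack([f(b['img'][130:290,250:410]),f(c['img'][100:400,160:460])]))
cv2.imwrite('pics/t4.png',f(t['img'][160:320,265:425]))
d=np.array(s['position'])-[.642,-.012,0]; print(np.hypot(d[0],d[1]),np.degrees(np.arctan2(d[1],d[0]))%360)
E
```

```text
[ 0.5643 -0.12    0.2375] [179.732   -0.0589  57.4727] [-0.1783 -0.1947 10.8517] [-0.2717  0.1593  0.0732]
0.13305657360289308 234.26927382916648
```

View pics/c4.png

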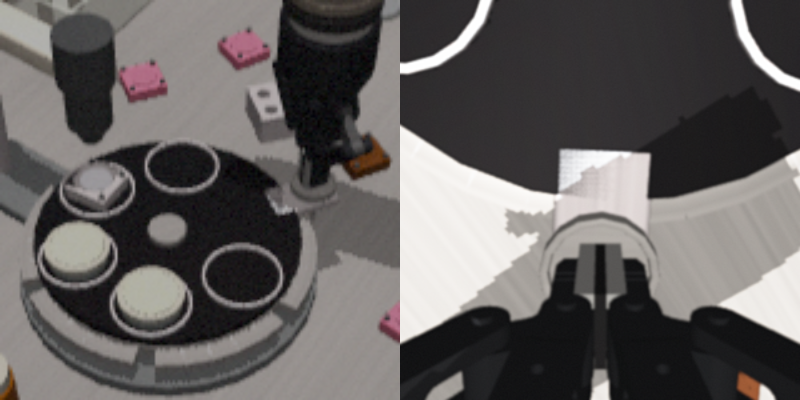

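The side crop shows the chamber at (98,185), almost where dish A's seat was, and the tips still seated in the cap. About 1.5° remains. I'll nudge that and check the seat ring directly.

Call:
arm_command(increments=[{"tx":-0.004,"ty":0.05,"tz":0,"turn":-0.19},{"tx":-0.002,"ty":0.04,"tz":0,"turn":-0.15},{"tx":0,"ty":0,"tz":0,"turn":0},{"tx":0,"ty":0,"tz":0,"turn":0}])

```text
time_s: 8.02
position: [0.5672, -0.1221, 0.2374]
ee_rot: [179.7, -0.1, 59.0]
contact_force: [-0.0, -1.3, 11.4]
width: 0.001
grip_force: 5.3
```

```bash
python3 - <<'E'
from m import *
s=robot.get_state();print(s['position'],s['ee_rot'],s['contact_force'])
d=np.array(s['position'])-[.642,-.012,0]; print(np.hypot(d[0],d[1]),np.degrees(np.arctan2(d[1],d[0]))%360)
# compare table phase start vs now: rim-contact of seat with dish: dish position that moved to old empty-seat etc. -> ring outline of seat at side (z=.054)
b=cap('side');old=cv2.imread('pics/side1.png')[:,:,::-1];A=np.array([.642,-.012])
cA=ray(b,317,222,.054)[:2]
for n,im in(('old',old),('now',b['img'])):
    m=(im.min(2)>95).astype(np.uint8); m[:187]=0
    cs,h=cv2.findContours(m,cv2.RETR_CCOMP,cv2.CHAIN_APPROX_NONE)
    for k,q in enumerate(cs):
        if len(q)<50 or len(q)>250: continue
        e=cv2.fitEllipse(q); p=ray(b,*e[0],.054)[:2]; r=p-cA
        if .06<np.hypot(*r)<.095: print(n,h[0][k][3],e[0],e[1],np.hypot(*r),np.degrees(np.arctan2(r[1],r[0]))%360)
E
```

```text
[ 0.5672 -0.1221  0.2374] [179.7267  -0.0533  59.039 ] [-0.0031 -1.2545 11.3781]
0.13306966518011779 235.79447738114408
old -1 (310.7105407714844, 250.95828247070312) (26.040021896362305, 32.21334457397461) 0.07817077516119726 114.79751829196081
old 32 (310.61175537109375, 250.94984436035156) (23.92864990234375, 31.031211853027344) 0.07817817233633713 114.65330365054908
old 36 (287.9449462890625, 205.1077423095703) (19.722665786743164, 26.57771873474121) 0.08046815715909356 355.17937104261335
old 38 (280.82708740234375, 232.1494598388672) (22.05686378479004, 28.132022857666016) 0.07885658424503414 53.89211269759848
old 38 (350.7415771484375, 211.50588989257812) (20.630361557006836, 28.884159088134766) 0.0773392453280531 235.9480827907384
old 38 (321.7901611328125, 196.0205535888672) (18.042905807495117, 25.896024703979492) 0.07769350584159224 296.1637352511684
now -1 (311.0580749511719, 250.512451171875) (27.340280532836914, 32.18891906738281) 0.0769598386123275 115.16282474004079
now 262 (311.081298828125, 250.3994598388672) (23.592487335205078, 29.248302459716797) 0.07667075330206714 115.16235144427296
now -1 (347.1994323730469, 239.15025329589844) (24.785669326782227, 31.95969581604004) 0.0773750680138982 175.82060453812872
now 309 (347.13458251953125, 239.15713500976562) (22.615528106689453, 30.538333892822266) 0.07728179450070861 175.75109945144968
now -1 (280.9148254394531, 232.39678955078125) (26.033390045166016, 30.77165985107422) 0.07888821902336432 54.406498869347324
now 339 (280.870849609375, 232.61131286621094) (21.748952865600586, 28.33550453186035) 0.07914950159106653 54.785630430319074
now -1 (332.21966552734375, 195.3564453125) (18.205032348632812, 65.30078887939453) 0.08544895191300059 280.9041759316463
now 374 (287.5836181640625, 205.95689392089844) (19.245304107666016, 26.39324951171875) 0.07943457784715624 356.91683321463256
```

The seat rings match the old 60° pattern to within about 0.5°, inside the 1.1° capture range. I'll let the plunger rise slowly by following it up.

Call:
arm_command(increments=[{"tx":0,"ty":0,"tz":-0.06,"turn":0},{"tx":0,"ty":0,"tz":-0.06,"turn":0},{"tx":0,"ty":0,"tz":-0.06,"turn":0},{"tx":0,"ty":0,"tz":-0.04,"turn":0},{"tx":0,"ty":0,"tz":0,"turn":0},{"tx":0,"ty":0,"tz":0,"turn":0}])

```text
time_s: 8.57
position: [0.566, -0.1212, 0.2442]
ee_rot: [180.0, -0.0, 59.1]
contact_force: [0.5, 0.2, 4.0]
width: 0.003
grip_force: 1.7
```

TCP z is 0.244 with 4 N still on the tips. The cap has therefore risen past the 7 mm mark, so the plunger is in the hole. I'll lift clear straight up.

Call:
arm_command(increments=[{"tx":0,"ty":0,"tz":-0.06,"turn":0},{"tx":0,"ty":0,"tz":-0.08,"turn":0},{"tx":0,"ty":0,"tz":-0.15,"turn":0},{"tx":0,"ty":0,"tz":-0.4,"turn":0},{"tx":0,"ty":0,"tz":-0.6,"turn":0},{"tx":0,"ty":0,"tz":-0.6,"turn":0},{"tx":-0.5,"ty":0,"tz":-0.6,"turn":0},{"tx":-0.8,"ty":0,"tz":-0.3,"turn":0},{"tx":-0.8,"ty":0,"tz":0,"turn":0},{"tx":-0.6,"ty":0,"tz":0,"turn":0},{"tx":0,"ty":0,"tz":0,"turn":0},{"tx":0,"ty":0,"tz":0,"turn":0}])

```text
time_s: 9.57
position: [0.5088, -0.2165, 0.3553]
ee_rot: [-179.9, 0.1, 58.8]
contact_force: [-0.3, 0.6, 0.0]
width: -0.002
grip_force: 0.0
```

```bash
python3 - <<'E'
from m import *
t=cap('top');b=cap('side');s=robot.get_state();print(s['time_s'],s['position'],s['contact_force'])
f=lambda i:cv2.resize(i[:,:,::-1],(400,400),interpolation=cv2.INTER_CUBIC);cv2.imwrite('pics/c5.png',np.hstack([f(t['img'][160:320,265:425]),f(b['img'][130:290,250:410])]))
q=np.array([.567,-.122])
for c in(t,b):
    P=pts(c);m=(np.hypot(P[...,0]-q[0],P[...,1]-q[1])<.035)&(P[...,2]>.066)&(P[...,2]<.088)
    print(m.sum(),P[m].mean(0),np.median(P[m],0))
E
```

```text
9.6667 [ 0.5103 -0.2133  0.3556] [ 0.2081 -0.736  -0.3228]
379 [ 0.5662 -0.1205  0.0759] [ 0.5664 -0.1211  0.0758]
240 [ 0.5644 -0.1183  0.0756] [ 0.5643 -0.1183  0.0757]
```

View pics/c5.png

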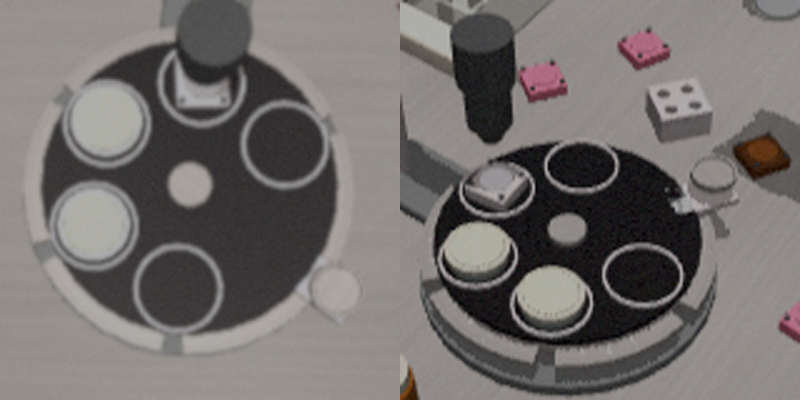

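The chamber is under the lens at (200,90) in the top crop. The cap is back up at z = 0.076, the same as at the start, sitting at the next hole at (335,288). The dishes are in their seats and the arm is clear.

```bash
python3 -c "
from plant import robot
print(robot.close_job())"
```

```text
the job is handed in; nothing more can be done
None
```

The job is done and handed in: I turned the table one hole counterclockwise, so the square chamber is under the lens, the plunger is back up in that hole and the arm is clear (about 9.7 s used).

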